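# Load the indexing turntable and hold its plunger out

### The arm

A 7-joint arm with a two-finger parallel gripper is mounted at the origin on the work surface. World frame = base frame: x ahead of the robot, y to its left, z up, the work surface at z = 0. Lengths are in m, angles in rad, forces in N, time in s.
With the tool pointing down it reaches from about 0.425 to 0.925 m from the base axis. Payload 6.8 kg.
Tool frame: the origin (TCP) lies at the very end of the fingers, on their centre line; the grasp point (between the pads) lies 19 mm behind it; z points along the fingers, y is the line along which they close (so a half turn about z gives the same grasp; the last joint's range is limited). The gripper opens to 85 mm and grips with 20 to 120 N. Pads are 22 mm wide; open, the fingers measure 114 mm over their backs; the gripper's body (76 mm by 85 mm) begins 54 mm behind the grasp point. The pads swing forward as they close: fully open they stand 13 mm farther back than shut.
Start: joints at [-1.262, 0.477, 0.022, 1.555, -0.011, 1.109, -0.083], TCP at [0.273, 0.617, 0.231] pointing down, gripper open.
Joint ranges: [-2.96, 2.96], [-0.34, 2.1], [-1.41, 1.46], [0.24, 2.44], [-1.37, 4.51], [0.17, 1.92], [-2.96, 2.96]. Speed limits (rad/s): [2.39, 2.39, 3.14, 3.14, 3.14, 3.14, 3.14].

### API

Orientations are given as a unit quaternion [w, x, y, z].
In Python, from station import bot gives the robot as it stands.
- The arm moves only by the tool jog_arm, never from a script. Its argument "motion" is a list of rows, each a list of 7 numbers: the turn, a rotation vector about the tool's x, y, z in rad, then the shift along the tool's x, y, z in mm, then the finger opening in mm, from 0 to 85.4. A call has 1 to 10 rows; each row is the pose to reach, as a shift and turn from the pose commanded when the call began, along the tool's axes at that moment; what a row does not reach only later rows make up. A row lasts 1/8 s, in which the tool goes at most 62.5 mm and 10.7 degrees, less where a joint would pass 70% of its speed; a pose out of reach is approached as far as the arm can. A call with a gripper value outside its range is refused whole. The fingers move at their own pace and stop on an object; "grip_force" is the grip in N (left out, the last holds). Time passes only in rows, so rows that repeat a pose let the fingers close. It gives the time, the measured TCP pose, the force, the opening and the grip force at its end, in the units of the state.
- bot.get_obs(): the state, without advancing time (a new reading comes with each control period).
- bot.read_camera(name): name is "scene" or "side" or "wrist"; returns a dict with "pixels" (480x640x3 uint8, red, green, blue), "camera_matrix" (3x3 intrinsics, pixels), "T" (4x4, takes a point from camera to world coordinates); the wrist camera has in their place "tool_from_camera" (4x4, takes a point from camera to tool coordinates, whose origin is the TCP and whose axes are the flange's). Camera axes: x right, y down, z forward; pixel columns grow to the right and rows downward; lengths in m; the calibration is good to about 2 mm. A picture is of the moment at which its call begins: read the wrist's pose just before it. There is no depth.
- bot.hand_in(): hands the job in; it is judged then, once.
Trained networks look in a picture, given as the dict that the camera call returned (one of the last four; its "shot" number tells which), for a name from the list of things; names that differ only in an ending like _2 or _b are one class to them, and where a whole thing is asked for, a point or a joint stands for the part that bears it (a point fixed in the world has none). Each returns a list of dicts, best first, with "score" (0 to 1); they miss things now and then, are a little off and sometimes report something else, mostly with a low value. They report only what shows in the picture. A call takes as long as a camera call. They do not tell look-alikes from the thing itself.
- bot.spot_in(thing, picture): "xy" ([column, row] in pixels, amid what is visible of it).
- bot.tip_of(thing, picture): "xy" ([column, row] in pixels: a listed point, or the origin of a listed thing).
The state is a dict: "t": time; "q": joint angles; "joint_vel": joint speeds; "joint_torque": joint torques, N m; "eef_pos": TCP position; "tool_rot": TCP orientation; "contact_force": force on the tool from outside, world axes, zero at the start; "torque": the same for the moment, N m; "gripper_width": opening from 0.0 (shut) to 1.0 (fully open); "grasp_force": force on a finger pad.
Only numpy, scipy, OpenCV 4.12 (cv2) and the standard library are available. Lean on these libraries where they do the work, as an engineer would, in place of code of your own. Each camera call takes 0.05 s, during which the arm holds its last target. There are 200 camera calls.

### The job

Stand the two red-capped vials upright in the red tray and the blue-capped vial upright in the blue tray of the turntable, and let go of them. Then grip the yellow knob of the spring-loaded index plunger at the turntable's rim, pull it straight up as far as it goes so that its pin is clear of the hole, and finish while still holding it up there, so that I can turn the table. Leave the white-capped vial and everything else on the bench where it stands.

Things in the scene. Friction and masses are not known exactly. Their poses are not given: they have to be found in the camera images.
- turntable: Grey turntable (locked, does not turn) fixed to the bench: aluminium disc 310 mm in diameter, its top face 37 mm above the bench, two trays on it at 60 mm either side of the centre along its y. Origin: on the disc's axis, at bench level; z up. At its -y rim a dark steel bracket (up to 30 mm wide along x over a 60 mm wide foot, 199 mm from the axis at most, arm top 70 mm above the bench) carries the index plunger 140 mm from the axis.
- plunger_knob (a point): Centre of the yellow plunger knob: upright cylinder 30 mm in diameter, 26 mm tall, 140 mm from the turntable's axis along its -y, centre 113 mm above the bench when the pin is seated. Below the knob is a collar 14 mm wide, 3 mm tall, and an 8 mm pin; the brass guide sleeve (20 mm wide) ends 80 mm above the bench, 20 mm below the knob. The knob rises with the plunger.
- plunger (a joint): Travel of the index plunger straight up, m: 0 with the pin seated 10 mm deep in the hole of the disc, 0.018 fully back against its stop. A spring pulls it down with about 5 N at 0, rising to about 12 N at 0.018; it snaps down when let go.
- tray_red: Red plastic tray fixed on the turntable: open-topped, outside 125 mm (its x) by 85 mm (its y), 25 mm tall, walls and floor 3 mm thick. Origin: centre of its underside, which lies 37 mm above the bench; a vial standing in it has its foot 3 mm above this origin. Its axes are parallel to the turntable's; which of the two places it has varies.
- tray_blue: Blue plastic tray fixed on the turntable: open-topped, outside 125 mm (its x) by 85 mm (its y), 25 mm tall, walls and floor 3 mm thick. Origin: centre of its underside, which lies 37 mm above the bench; a vial standing in it has its foot 3 mm above this origin. Its axes are parallel to the turntable's; which of the two places it has varies.
- vial_red1_mid (a point): Middle (half-way up, 30.5 mm over its foot, on its axis) of a sample vial with a red screw cap: glass-like cylinder 28 mm in diameter all the way up, 61 mm tall (cap: the top 15 mm), about 40 g, standing upright on the bench at the start; z is its axis, up.
- vial_red2_mid (a point): Middle (half-way up, 30.5 mm over its foot, on its axis) of a sample vial with a red screw cap: glass-like cylinder 28 mm in diameter all the way up, 61 mm tall (cap: the top 15 mm), about 40 g, standing upright on the bench at the start; z is its axis, up.
- vial_blue_mid (a point): Middle (half-way up, 30.5 mm over its foot, on its axis) of a sample vial with a blue screw cap: glass-like cylinder 28 mm in diameter all the way up, 61 mm tall (cap: the top 15 mm), about 40 g, standing upright on the bench at the start; z is its axis, up.
- vial_white_mid (a point): Middle (half-way up, 30.5 mm over its foot, on its axis) of a sample vial with a white screw cap: glass-like cylinder 28 mm in diameter all the way up, 61 mm tall (cap: the top 15 mm), about 40 g, standing upright on the bench at the start; z is its axis, up. It stands among the others and must stay where it is.
- dishes: Two stacked petri dishes, 90 mm in diameter, 30 mm tall together; origin at the underside. Leave alone.
- tape: Orange roll of tape lying flat, 100 mm in diameter, 25 mm tall; origin at the underside. Leave alone.
- spray: White and red spray bottle, 72 mm in diameter, 200 mm tall; origin at the underside. Leave alone.
- beaker: Glass beaker, 72 mm in diameter, 90 mm tall; origin at the underside. Leave alone.
Mind the look-alikes: they are no part of the job. Leave any black, purple or turquoise look-alike of the part that bears vial_red1_mid alone.

How it is judged:
By the outcome, as a careful person would: the job done as asked, in the order asked, and still so for the second after the job is handed in, while the arm keeps its last pose, push and grip.
It also fails if it takes over 72 s, if anything falls off the work surface, if the arm or the gripper's body presses on something with over 40 N, if the wrist force passes 120 N, or if a joint passes its speed limit or range.

## Working session

There is one attempt and no reset: what is moved stays moved. The work goes in short steps, Python scripts to look and compute and a tool call to move; the robot and the scene stay as the last step left them, time stands still between calls to the robot, and variables do not carry over. Pictures are saved under pics/ and viewed, at most 10 in all, crops included, and the job is handed in when it is done.

Besides the shell and the picture viewer there is one more tool, called after "Emit:" by a JSON object that holds its "fn" and its "kwargs", one argument or row to a line. jog_arm: Moves the arm, as the interface text tells. Its arguments: {"type":"object","properties":{"motion":{"type":"array"},"grip_force":{"type":"number"}},"required":["motion"]}

```bash
ls; mkdir -p pics; cat > h.py <<'E'
import numpy as np, cv2
from station import bot
from scipy.spatial.transform import Rotation as R
def save(p,n): cv2.imwrite('pics/'+n,p["pixels"][:,:,::-1])
def ray(p,uv,T=None):
    T=np.array(p["T"]) if T is None else T
    d=T[:3,:3]@np.linalg.solve(np.array(p["camera_matrix"]),[uv[0],uv[1],1]); return T[:3,3],d
def onz(p,uv,z,T=None):
    o,d=ray(p,uv,T); return o+d*(z-o[2])/d[2]
def toolT(s):
    w,x,y,z=s["tool_rot"]; T=np.eye(4); T[:3,:3]=R.from_quat([x,y,z,w]).as_matrix(); T[:3,3]=s["eef_pos"]; return T
def wrist():
    s=bot.get_obs(); p=bot.read_camera("wrist"); return p,toolT(s)@np.array(p["tool_from_camera"])
def proj(p,X,T=None):
    T=np.array(p["T"]) if T is None else T
    c=np.linalg.inv(T)@np.append(X,1); u=np.array(p["camera_matrix"])@c[:3]; return u[:2]/u[2]
E
python3 - <<'E'
from h import *
s=bot.get_obs(); print(s)
for n in("scene","side"):
    p=bot.read_camera(n); save(p,n+"0.png"); print(n,np.round(p["T"],3).tolist())
    for t,z in [("vial_red1_mid",.0305),("vial_blue_mid",.0305),("vial_white_mid",.0305),("tray_red",.037),("tray_blue",.037),("turntable",0),("plunger_knob",.113)]:
        for d in bot.tip_of(t,p)[:4]: print(t,np.round(d["xy"]),round(d["score"],2),np.round(onz(p,d["xy"],z),3))
E
```

```text
pics
{'t': 0.0, 'q': array([-1.26209578,  0.47779966,  0.02233225,  1.55645653, -0.01150334,
        1.10929057, -0.08309287]), 'joint_vel': array([ 0.00054267, -0.00028279,  0.00127313, -0.00146821, -0.00099108,
        0.00032597,  0.00113811]), 'joint_torque': array([-4.72390366e-05, -5.96447754e+01,  1.60719652e+00, -2.81209069e+01,
        1.22158119e-02,  9.30874347e-03,  1.46178877e-05]), 'eef_pos': array([0.27303354, 0.61666657, 0.23032372]), 'tool_rot': array([-1.25099812e-04,  2.06878415e-01,  9.78366234e-01, -9.04427962e-04]), 'contact_force': array([ 0.05740776, -0.50849436, -0.38313408]), 'torque': array([-0.01639156,  0.00276597, -0.02269631]), 'grasp_force': 0.0, 'gripper_width': 1.00540040597093}
scene [[0.066, 0.606, -0.793, 1.675], [0.998, -0.041, 0.052, -0.099], [-0.001, -0.794, -0.608, 0.958], [0.0, 0.0, 0.0, 1.0]]
side [[0.93, -0.262, 0.259, 0.291], [-0.368, -0.632, 0.682, -0.818], [-0.015, -0.729, -0.684, 0.897], [0.0, 0.0, 0.0, 1.0]]
vial_red1_mid [404. 377.] 0.93 [ 0.627 -0.384  0.03 ]
vial_red1_mid [350. 396.] 0.89 [ 0.512 -0.382  0.03 ]
vial_red1_mid [445. 392.] 0.88 [ 0.685 -0.442  0.03 ]
vial_red1_mid [361. 364.] 0.85 [ 0.562 -0.326  0.03 ]
vial_blue_mid [352. 335.] 0.86 [ 0.573 -0.253  0.03 ]
vial_white_mid [298. 335.] 0.86 [ 0.467 -0.21   0.03 ]
tray_blue [288. 216.] 0.93 [0.575 0.167 0.037]
turntable [290. 242.] 0.77 [ 0.555  0.106 -0.   ]
plunger_knob [290. 246.] 0.66 [ 0.518 -0.026  0.113]
```

View pics/scene0.png

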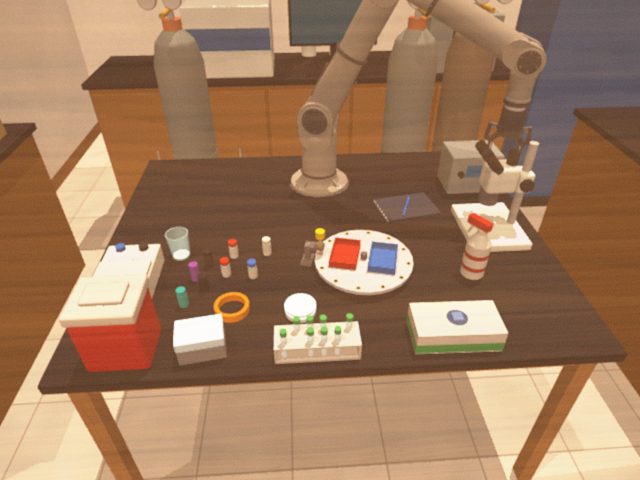

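View pics/side0.png

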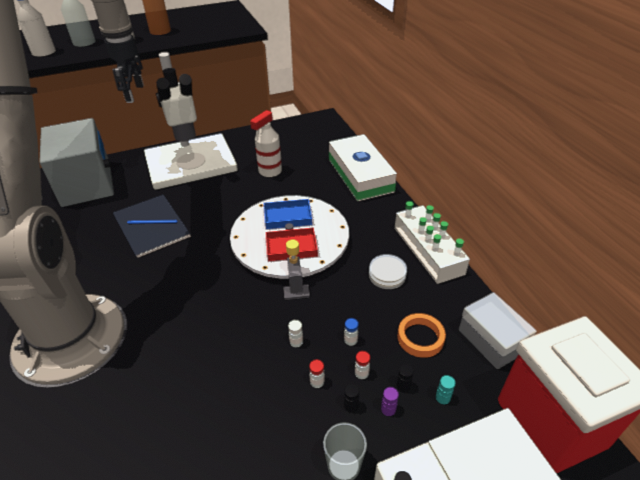

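```bash
python3 - <<'E'
from h import *
p=bot.read_camera("side")
for n,uv,z in [("scope base c",(190,160),.02),("scope corner near",(153,183),0),("spray foot",(269,172),0),("red2",(317,374),.0305),("red1",(362,365),.0305),("scope side",(182,120),.1)]: print(n,onz(p,uv,z).round(3))
print(proj(p,[.273,.617,.23]))
q=bot.read_camera("scene")
for n,uv,z in [("scope base c",(490,225),.0),("front corner",(480,245),0),("left corner",(453,207),0)]: print(n,onz(q,uv,z).round(3))
print(proj(q,[.273,.617,.23]))
E
```

```text
scope base c [0.379 0.567 0.02 ]
scope corner near [0.252 0.517 0.   ]
spray foot [0.599 0.434 0.   ]
red2 [ 0.47  -0.313  0.03 ]
red1 [ 0.562 -0.328  0.03 ]
scope side [0.39  0.682 0.1  ]
[136.24977013  98.23785224]
scope base c [0.353 0.597 0.   ]
front corner [0.467 0.521 0.   ]
left corner [0.227 0.498 0.   ]
[502.21645753 156.84395607]
```

Emit:
{"fn": "jog_arm", "kwargs": {
  "motion": [
    [0,0,0,0,0,-60,85],
    [0,0,0,0,0,-120,85],
    [0,0,0,-25,-57,-120,85],
    [0,0,0,-50,-114,-120,85],
    [0,0,0,-77,-170,-120,85],
    [0,0,0,-120,-205,-120,85],
    [0,0,0,-165,-233,-120,85],
    [0,0,0,-210,-262,-120,85],
    [0,0,0,-257,-291,-120,85],
    [0,0,0,-303,-322,-120,85]
  ]
}}

```text
t: 2.15
eef_pos: [0.4208, 0.1986, 0.3517]
tool_rot: [0.0, 0.207, 0.978, 0.001]
contact_force: [0.5, 0.4, 0.0]
gripper_width: 1.001
grasp_force: 0.0
```

Emit:
{"fn": "jog_arm", "kwargs": {
  "motion": [
    [0,0,0,-36,-45,10,85],
    [0,0,0,-72,-90,20,85],
    [0,0,0,-108,-135,30,85],
    [0,0,0,-144,-180,40,85],
    [0,0,0,-190,-235,45,85],
    [0,0,0,-215,-290,50,85],
    [0,0,0,-240,-345,50,85],
    [0,0,0,-264,-397,50,85],
    [0,0,0,-264,-397,50,85]
  ]
}}

```text
t: 3.28
eef_pos: [0.4986, -0.2759, 0.3017]
tool_rot: [0.0, 0.211, 0.977, -0.002]
contact_force: [0.1, 0.4, -0.4]
gripper_width: 0.996
grasp_force: 0.0
```

```bash
python3 - <<'E'
from h import *
p,T=wrist(); save(p,"w1.png"); print(T.round(3).tolist()); print(bot.get_obs()["eef_pos"])
for t,z in [("vial_red1_mid",.0305),("vial_blue_mid",.0305),("vial_white_mid",.0305)]:
    for d in bot.tip_of(t,p)[:8]: print(t,np.round(d["xy"]),round(d["score"],2),np.round(onz(p,d["xy"],z,T),3))
E
```

```text
[[0.414, 0.877, 0.244, 0.436], [0.91, -0.398, -0.114, -0.247], [-0.003, 0.269, -0.963, 0.444], [0.0, 0.0, 0.0, 1.0]]
[ 0.49965242 -0.27255197  0.30132836]
vial_red1_mid [245. 248.] 0.95 [ 0.512 -0.385  0.03 ]
vial_red1_mid [272. 371.] 0.86 [ 0.694 -0.437  0.03 ]
vial_red1_mid [287. 319.] 0.66 [ 0.627 -0.38   0.03 ]
vial_red1_mid [248. 298.] 0.64 [ 0.576 -0.415  0.03 ]
vial_blue_mid [360. 249.] 0.74 [ 0.575 -0.249  0.03 ]
vial_blue_mid [565. 133.] 0.17 [0.543 0.027 0.03 ]
vial_white_mid [365. 150.] 0.95 [ 0.462 -0.197  0.03 ]
```

View pics/w1.png

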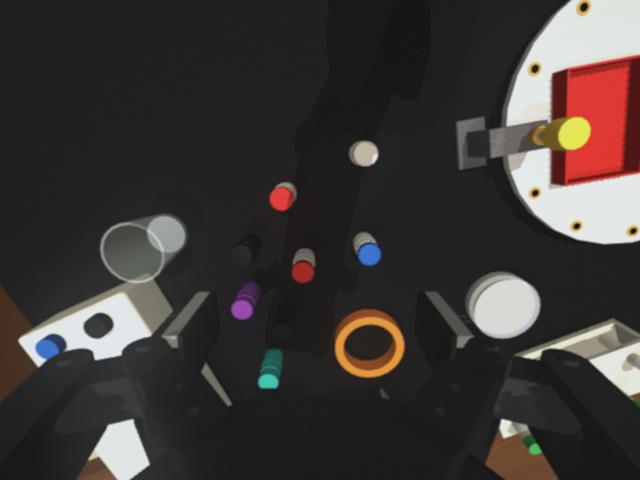

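```bash
cat >> h.py <<'E'
def blobs(p,col,box=None,amin=40):
    h=cv2.cvtColor(p["pixels"],cv2.COLOR_RGB2HSV).astype(int); H,S,V=h[...,0],h[...,1],h[...,2]
    m={'red':((H<6)|(H>174))&(S>170)&(V>90),'blue':(H>100)&(H<122)&(S>150)&(V>90),'yellow':(H>22)&(H<35)&(S>130)&(V>120)}[col].astype(np.uint8)
    n,l,st,c=cv2.connectedComponentsWithStats(m)
    return [(c[i].round(1),int(st[i,4])) for i in range(1,n) if st[i,4]>amin]
E
python3 - <<'E'
from h import *
p,T=wrist(); s=bot.read_camera("side")
for col,z in (("red",.056),("blue",.056),("yellow",.12)):
    for q,TT in((p,T),(s,None)):
        for c,a in blobs(q,col): print(col,c,a,onz(q,c,z,TT).round(4))
for t,z in [("tray_red",.037),("tray_blue",.037),("turntable",0),("plunger_knob",.113)]:
    for d in bot.tip_of(t,s)[:2]+[None]+bot.tip_of(t,p)[:2]:
        if d: print(t,np.round(d["xy"]),round(d["score"],2))
im=p["pixels"][120:400,200:420,::-1]; cv2.imwrite("pics/c1.png",cv2.resize(im,None,fx=2.1,fy=2.1))
E
```

```text
red [591.7 123.6] 6844 [0.537  0.0489 0.056 ]
red [272.6 199.8] 444 [ 0.4708 -0.311   0.056 ]
red [293.9 273. ] 373 [ 0.5641 -0.3267  0.056 ]
red [260.6 119.2] 251 [0.6457 0.664  0.056 ]
red [287.1 243.4] 951 [0.5304 0.0446 0.056 ]
red [362.6 357.6] 149 [ 0.5627 -0.3274  0.056 ]
red [554.2 420.7] 5608 [ 0.8233 -0.5755  0.056 ]
red [316.2 366.2] 167 [ 0.4699 -0.3109  0.056 ]
blue [360.7 256. ] 413 [ 0.577  -0.2422  0.056 ]
blue [ 35.8 347.8] 342 [ 0.5217 -0.6859  0.056 ]
blue [283.8 214.4] 920 [0.5585 0.1544 0.056 ]
blue [151.5 221.2] 148 [0.2272 0.2622 0.056 ]
blue [351.1 324.1] 141 [ 0.5755 -0.2432  0.056 ]
yellow [562.6 137.6] 816 [ 0.5222 -0.0263  0.12  ]
yellow [291.8 244.1] 87 [ 0.5214 -0.0274  0.12  ]
tray_red [292. 249.] 0.86
tray_red [579. 125.] 0.8
tray_blue [290. 217.] 0.67
tray_blue [417. 341.] 0.46
turntable [287. 241.] 0.73
plunger_knob [290. 245.] 0.55
plunger_knob [358. 156.] 0.73
plunger_knob [554. 139.] 0.69
```

View pics/c1.png

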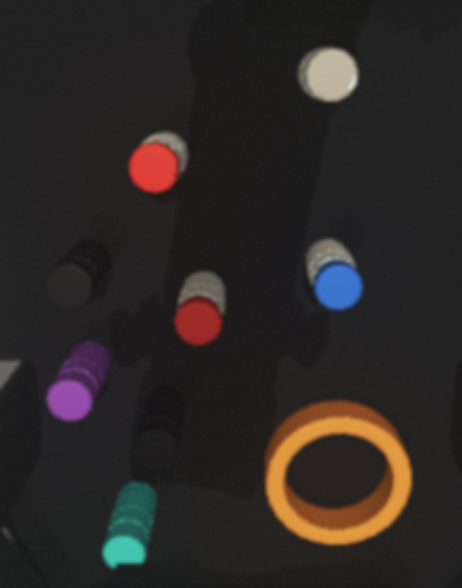

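```bash
cat >> h.py <<'E'
def go(*pts):
    s=bot.get_obs(); T=toolT(s)
    print(s["eef_pos"].round(4),"yaw y",np.degrees(np.arctan2(T[1,1],T[0,1])).round(2),"tilt",np.degrees(np.arccos(-T[2,2])).round(2),s["contact_force"].round(1),s["grasp_force"])
    for X in pts: print((T[:3,:3].T@(np.array(X)-T[:3,3])*1000).round(1))
E
python3 - <<'E'
from h import *
go((.576,-.243,.12),(.576,-.243,.026))
E
```

```text
[ 0.5007 -0.2696  0.3013] yaw y 66.14 tilt 0.01 [0.5 0.1 0.5] 0.0
[-58.1  54.8 181.4]
[-58.1  54.7 275.4]
```

Emit:
{"fn": "jog_arm", "kwargs": {
  "motion": [
    [0,0,-0.08,-20,20,50,50],
    [0,0,-0.16,-45,42,100,50],
    [0,0,-0.16,-58,55,145,50],
    [0,0,-0.16,-58,55,181,50],
    [0,0,-0.16,-58,55,181,50],
    [0,0,-0.16,-58,55,181,50]
  ],
  "grip_force": 30
}}

```text
t: 4.72
eef_pos: [0.5765, -0.2438, 0.1218]
tool_rot: [0.001, 0.128, 0.992, -0.0]
contact_force: [0.3, -0.8, 0.4]
gripper_width: 0.584
grasp_force: 0.0
```

```bash
python3 - <<'E'
from h import *
go((.576,-.243,.12),(.576,-.243,.026))
p,T=wrist(); save(p,"w2.png")
for c,a in blobs(p,'blue'): print(c,a,onz(p,c,.057,T).round(4))
E
```

```text
[ 0.5765 -0.2438  0.1218] yaw y 75.25 tilt 0.1 [ 0.3 -0.8  0.4] 0.0
[0.7 0.6 1.8]
[ 0.8  0.7 95.8]
[318.5 254.9] 1399 [ 0.576  -0.2421  0.057 ]
```

View pics/w2.png

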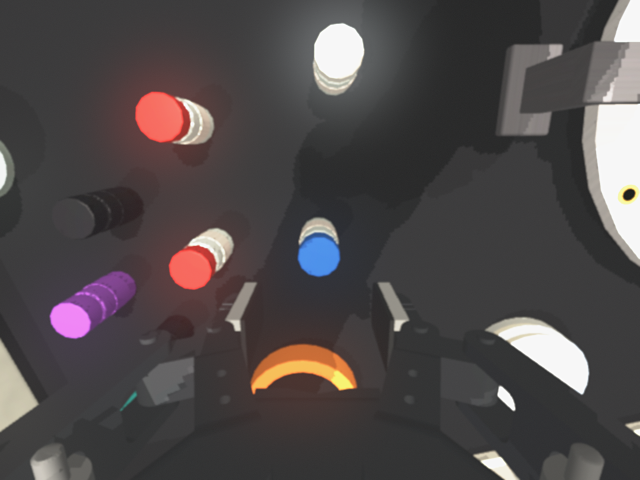

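Emit:
{"fn": "jog_arm", "kwargs": {
  "motion": [
    [0,0,0,1,1,50,50],
    [0,0,0,1,1,96,50],
    [0,0,0,1,1,96,50],
    [0,0,0,1,1,96,20],
    [0,0,0,1,1,96,20],
    [0,0,0,1,1,96,20],
    [0,0,0,1,1,96,20],
    [0,0,0,1,1,60,20],
    [0,0,0,1,1,10,20],
    [0,0,0,1,1,-30,20]
  ]
}}

```text
t: 6.02
eef_pos: [0.5759, -0.2422, 0.1536]
tool_rot: [0.001, 0.128, 0.992, -0.0]
contact_force: [1.2, -0.1, -1.0]
gripper_width: 0.317
grasp_force: 29.7
```

```bash
python3 - <<'E'
from h import *
go((.575,.165,.17))
E
```

```text
[ 0.5759 -0.2422  0.1536] yaw y 75.27 tilt 0.17 [ 1.2 -0.1 -1. ] 29.70396101474762
[104.3 393.6 -16.7]
```

Emit:
{"fn": "jog_arm", "kwargs": {
  "motion": [
    [0,0,0,5,10,-55,20],
    [0,0,0,19,57,-100,20],
    [0,0,0,34,115,-120,20],
    [0,0,0,49,173,-126,20],
    [0,0,0,64,231,-126,20],
    [0,0,0,82,288,-126,20],
    [0,0,0,88,295,-126,20],
    [0,0,0,88,295,-126,20]
  ]
}}

```text
t: 7.02
eef_pos: [0.5649, 0.066, 0.2771]
tool_rot: [0.0, 0.128, 0.992, 0.0]
contact_force: [0.2, 0.2, -0.6]
gripper_width: 0.321
grasp_force: 29.8
```

```bash
python3 - <<'E'
from h import *
p,T=wrist(); save(p,"w3.png")
go()
for c in('red','blue','yellow'):
    for b,a in blobs(p,c,amin=200): print(c,b,a,onz(p,b,.04,T).round(4))
for t,z in [("tray_red",.037),("tray_blue",.037),("turntable",0),("plunger_knob",.113)]:
    for d in bot.tip_of(t,p)[:2]: print(t,np.round(d["xy"]),round(d["score"],2),onz(p,d["xy"],z,T).round(4))
E
```

```text
[0.5651 0.0645 0.2771] yaw y 75.21 tilt 0.06 [ 0.8 -0.6  0.4] 29.762152433395386
red [293.2 209.7] 4403 [0.5583 0.04   0.04  ]
blue [404.2 195.1] 7172 [0.5743 0.1676 0.04  ]
blue [316.8 335.2] 3552 [0.724  0.0249 0.04  ]
tray_blue [400. 196.] 0.87 [0.5742 0.1635 0.037 ]
turntable [344. 190.] 0.75 [0.5566 0.1046 0.    ]
turntable [ 15. 283.] 0.24 [ 0.566  -0.3592  0.    ]
plunger_knob [206. 205.] 0.63 [ 0.5219 -0.0294  0.113 ]
```

View pics/w3.png

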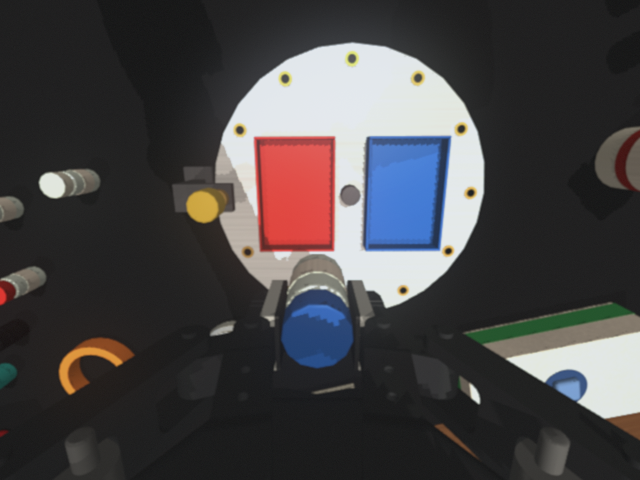

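```bash
python3 - <<'E'
from h import *
p,T=wrist()
for n,cs in (("red",[(254,138),(335,137),(335,250),(260,250)]),("blue",[(367,137),(450,137),(441,249),(365,250)])):
    P=np.array([onz(p,c,.062,T) for c in cs]); print(n,P[:,:2].round(3).tolist(),P.mean(0).round(4))
print("centre",onz(p,(349,195),.045,T).round(4)); 
for b,a in blobs(p,'yellow',amin=200): print(b,a,onz(p,b,.122,T))
for x in [(.574,.165),(.573,.163)]: go((*x,.20),(*x,.068))
E
```

```text
red [[0.473, 0.022], [0.493, 0.103], [0.611, 0.073], [0.59, -0.008]] [0.5417 0.0475 0.062 ]
blue [[0.502, 0.135], [0.524, 0.217], [0.641, 0.189], [0.62, 0.106]] [0.5716 0.1617 0.062 ]
centre [0.5577 0.104  0.045 ]
[0.5652 0.0643 0.2765] yaw y 75.13 tilt 0.02 [ 0.3 -1.1 -1.2] 29.76192444562912
[17.4 99.6 76.5]
[ 17.4  99.6 208.5]
[0.5652 0.0643 0.2765] yaw y 75.13 tilt 0.02 [ 0.3 -1.1 -1.2] 29.76192444562912
[17.8 97.4 76.5]
[ 17.9  97.4 208.5]
```

Emit:
{"fn": "jog_arm", "kwargs": {
  "motion": [
    [0,0,0,9,50,40,20],
    [0,0,0,18,96,80,20],
    [0,0,0,18,96,130,20],
    [0,0,0,18,96,180,20],
    [0,0,0,18,96,200,20],
    [0,0,0,18,96,207,20],
    [0,0,0,18,96,209,20],
    [0,0,0,18,96,209,20]
  ]
}}

```text
t: 8.32
eef_pos: [0.5732, 0.1636, 0.0688]
tool_rot: [0.001, 0.128, 0.992, 0.001]
contact_force: [0.1, 0.9, -0.5]
gripper_width: 0.317
grasp_force: 29.8
```

```bash
python3 - <<'E'
from h import *
go((.572,.162,.066))
E
```

```text
[0.5732 0.1636 0.0688] yaw y 75.27 tilt 0.15 [ 0.1  0.9 -0.5] 29.762601256370544
[ 0.7 -1.8  2.8]
```

Emit:
{"fn": "jog_arm", "kwargs": {
  "motion": [
    [0,0,0,0,0,2,20],
    [0,0,0,0,0,3,20],
    [0,0,0,0,0,3,48],
    [0,0,0,0,0,3,48],
    [0,0,0,0,0,3,48],
    [0,0,0,0,0,-20,48],
    [0,0,0,0,0,-80,48],
    [0,0,0,0,0,-110,48]
  ]
}}

```text
t: 9.32
eef_pos: [0.5732, 0.1634, 0.18]
tool_rot: [0.001, 0.128, 0.992, 0.001]
contact_force: [-0.6, 1.3, -1.0]
gripper_width: 0.565
grasp_force: 0.0
```

```bash
python3 - <<'E'
from h import *
p,T=wrist()
for b,a in blobs(p,'blue',amin=200): print(b,a,onz(p,b,.097,T).round(4))
go((.563,-.327,.18),(.563,-.327,.026))
E
```

```text
[267.  219.6] 206 [0.5445 0.1358 0.097 ]
[367.6 230.2] 259 [0.5697 0.2016 0.097 ]
[317.1 223.8] 10291 [0.5563 0.1686 0.097 ]
[0.5748 0.1637 0.1831] yaw y 75.25 tilt 0.43 [ 2.5 -0.1  1.6] 0.0
[-113.5 -477.6    1.5]
[-112.7 -478.3  155.5]
```

Emit:
{"fn": "jog_arm", "kwargs": {
  "motion": [
    [0,0,0,-13,-55,0,48],
    [0,0,0,-27,-113,0,48],
    [0,0,0,-41,-171,0,48],
    [0,0,0,-55,-230,0,48],
    [0,0,0,-69,-289,0,48],
    [0,0,0,-83,-348,20,48],
    [0,0,0,-97,-407,40,48],
    [0,0,0,-109,-462,50,48],
    [0,0,0,-113,-478,60,48],
    [0,0,0,-113,-478,60,48]
  ]
}}

```text
t: 10.62
eef_pos: [0.5588, -0.3283, 0.1161]
tool_rot: [-0.001, 0.129, 0.992, 0.0]
contact_force: [0.5, 1.0, -0.4]
gripper_width: 0.562
grasp_force: 0.0
```

```bash
python3 - <<'E'
from h import *
p,T=wrist()
for b,a in blobs(p,'red',amin=200): print(b,a,onz(p,b,.057,T).round(4))
go((.563,-.327,.026))
s=bot.read_camera("side"); save(s,"s2.png")
for b,a in blobs(s,'blue'): print(b,a,onz(s,b,.096).round(4))
cv2.imwrite("pics/s2c.png",cv2.resize(s["pixels"][170:310,210:370,::-1],None,fx=4,fy=4))
E
```

```text
[321.9 264.8] 1462 [ 0.5632 -0.3257  0.057 ]
[ 0.5599 -0.3265  0.1166] yaw y 75.3 tilt 0.1 [-1.2  2.  -0.8] 0.0
[-3.3  0.2 90.6]
[287.2 213.2] 967 [0.5552 0.1093 0.096 ]
[151.7 221.3] 145 [0.2306 0.2103 0.096 ]
```

View pics/s2c.png

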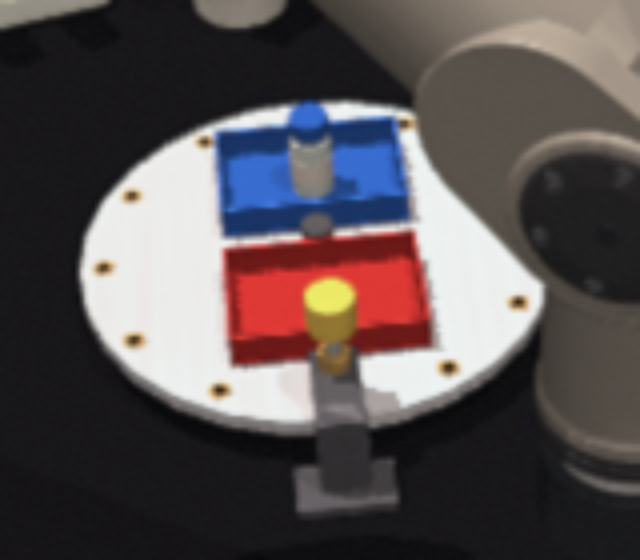

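Emit:
{"fn": "jog_arm", "kwargs": {
  "motion": [
    [0,0,0,-3,1,50,48],
    [0,0,0,-3,1,90,48],
    [0,0,0,-3,1,90,48],
    [0,0,0,-3,1,90,20],
    [0,0,0,-3,1,90,20],
    [0,0,0,-3,1,90,20],
    [0,0,0,-3,1,90,20],
    [0,0,0,-3,1,50,20],
    [0,0,0,-3,1,0,20],
    [0,0,0,-3,1,-50,20]
  ]
}}

```text
t: 11.98
eef_pos: [0.5629, -0.3275, 0.1694]
tool_rot: [0.0, 0.128, 0.992, -0.0]
contact_force: [1.3, 0.4, -0.8]
gripper_width: 0.321
grasp_force: 29.8
```

```bash
python3 - <<'E'
from h import *
c=np.array([.5417,.0475]); ux=np.array([.967,-.254]); a=c+.03*ux; b=c-.03*ux; print(a,b)
go((*a,.2),(*a,.067))
E
```

```text
[0.57071 0.03988] [0.51269 0.05512]
[ 0.5629 -0.3275  0.1694] yaw y 75.26 tilt 0.03 [ 1.3  0.4 -0.8] 29.84877437353134
[ 85.9 357.3 -30.7]
[ 85.9 357.3 102.3]
```

Emit:
{"fn": "jog_arm", "kwargs": {
  "motion": [
    [0,0,0,12,48,-30,20],
    [0,0,0,26,106,-40,20],
    [0,0,0,40,165,-40,20],
    [0,0,0,54,224,-40,20],
    [0,0,0,68,283,-40,20],
    [0,0,0,80,335,-10,20],
    [0,0,0,86,357,40,20],
    [0,0,0,86,357,80,20],
    [0,0,0,86,357,98,20],
    [0,0,0,86,357,98,20]
  ]
}}

```text
t: 13.22
eef_pos: [0.5709, 0.0391, 0.0695]
tool_rot: [0.0, 0.129, 0.992, -0.0]
contact_force: [0.4, -0.9, -0.2]
gripper_width: 0.317
grasp_force: 31.4
```

```bash
python3 - <<'E'
from h import *
go((.5707,.0399,.066))
E
```

```text
[0.5709 0.0391 0.0695] yaw y 75.22 tilt 0.02 [ 0.4 -0.9 -0.2] 31.411609053611755
[0.4 0.8 3.5]
```

Emit:
{"fn": "jog_arm", "kwargs": {
  "motion": [
    [0,0,0,0,1,2,20],
    [0,0,0,0,1,3,20],
    [0,0,0,0,1,3,48],
    [0,0,0,0,1,3,48],
    [0,0,0,0,1,3,48],
    [0,0,0,0,1,-20,48],
    [0,0,0,0,1,-80,48],
    [0,0,0,0,1,-115,48]
  ]
}}

```text
t: 14.22
eef_pos: [0.5716, 0.0404, 0.1867]
tool_rot: [0.001, 0.128, 0.992, 0.0]
contact_force: [1.1, -0.9, 1.3]
gripper_width: 0.559
grasp_force: 0.0
```

Emit:
{"fn": "jog_arm", "kwargs": {
  "motion": [
    [0,0,0,1,-50,0,48],
    [0,0,0,2,-110,0,48],
    [0,0,0,4,-170,0,48],
    [0,0,0,5,-230,0,48],
    [0,0,0,7,-290,20,48],
    [0,0,0,9,-345,45,48],
    [0,0,0,9,-364,65,48],
    [0,0,0,9,-364,65,48]
  ]
}}

```text
t: 15.22
eef_pos: [0.4677, -0.3104, 0.1181]
tool_rot: [-0.001, 0.13, 0.992, 0.0]
contact_force: [0.2, 0.4, -1.2]
gripper_width: 0.562
grasp_force: 0.0
```

```bash
python3 - <<'E'
from h import *
p,T=wrist()
for b,a in blobs(p,'red',amin=200): print(b,a,onz(p,b,.057,T).round(4))
go((.470,-.311,.026))
s=bot.read_camera("side"); cv2.imwrite("pics/s3c.png",cv2.resize(s["pixels"][170:430,210:450,::-1],None,fx=2.3,fy=2.3))
E
```

```text
[ 0.4691 -0.3091  0.1189] yaw y 75.21 tilt 0.08 [0.4 0.4 0.2] 0.0
[-1.5 -1.6 92.9]
```

View pics/s3c.png

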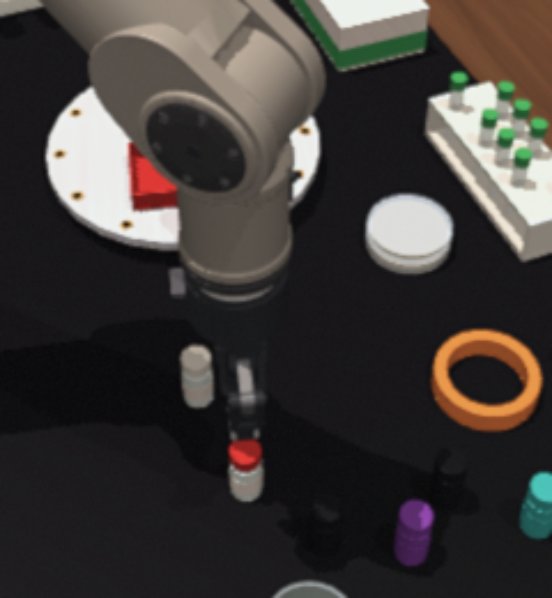

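```bash
sed -i "s/(S>170)&(V>90)/(S>150)\&(V>45)/" h.py; python3 - <<'E'
from h import *
p,T=wrist()
for b,a in blobs(p,'red',amin=200): print(b,a,onz(p,b,.057,T).round(4))
print(p["pixels"][255:265:5,300:340:10].tolist())
go((.470,-.311,.026))
E
```

```text
[317.2 260.6] 1030 [ 0.4723 -0.3083  0.057 ]
[[[247, 138, 122], [247, 138, 124], [247, 99, 89], [247, 97, 89]], [[247, 135, 121], [247, 97, 89], [247, 99, 88], [247, 98, 87]]]
[ 0.4707 -0.308   0.1198] yaw y 75.39 tilt 0.06 [-0.4 -0.1  0.1] 0.0
[-0.  -3.2 93.8]
```

Emit:
{"fn": "jog_arm", "kwargs": {
  "motion": [
    [0,0,0,0,-1,50,48],
    [0,0,0,0,-1,93,48],
    [0,0,0,0,-1,93,48],
    [0,0,0,0,-1,93,20],
    [0,0,0,0,-1,93,20],
    [0,0,0,0,-1,93,20],
    [0,0,0,0,-1,93,20],
    [0,0,0,0,-1,50,20],
    [0,0,0,0,-1,0,20],
    [0,0,0,0,-1,-50,20]
  ]
}}

```text
t: 16.62
eef_pos: [0.4693, -0.3101, 0.1715]
tool_rot: [0.0, 0.128, 0.992, -0.0]
contact_force: [1.8, 0.2, -0.7]
gripper_width: 0.315
grasp_force: 29.8
```

```bash
python3 - <<'E'
from h import *
go((.5127,.0551,.2),(.5127,.0551,.067))
E
```

```text
[ 0.4693 -0.3101  0.1715] yaw y 75.27 tilt 0.04 [ 1.8  0.2 -0.7] 29.79238897562027
[ 50.8 364.2 -28.5]
[ 50.9 364.2 104.5]
```

Emit:
{"fn": "jog_arm", "kwargs": {
  "motion": [
    [0,0,0,6,45,-35,20],
    [0,0,0,14,105,-40,20],
    [0,0,0,23,165,-40,20],
    [0,0,0,31,225,-40,20],
    [0,0,0,40,285,-40,20],
    [0,0,0,48,340,-20,20],
    [0,0,0,51,364,30,20],
    [0,0,0,51,364,75,20],
    [0,0,0,51,364,98,20],
    [0,0,0,51,364,100,20]
  ]
}}

```text
t: 17.88
eef_pos: [0.512, 0.0547, 0.0688]
tool_rot: [-0.001, 0.128, 0.992, -0.0]
contact_force: [0.2, -0.3, -0.3]
gripper_width: 0.318
grasp_force: 30.2
```

```bash
python3 - <<'E'
from h import *
go((.5127,.0551,.067))
E
```

```text
[0.512  0.0547 0.0688] yaw y 75.27 tilt 0.09 [ 0.2 -0.3 -0.3] 30.217328667640686
[-0.6  0.6  1.8]
```

Emit:
{"fn": "jog_arm", "kwargs": {
  "motion": [
    [0,0,0,0,0,2,20],
    [0,0,0,0,0,2,20],
    [0,0,0,0,0,2,48],
    [0,0,0,0,0,2,48],
    [0,0,0,0,0,2,48],
    [0,0,0,0,0,-20,48],
    [0,0,0,0,0,-80,48],
    [0,0,0,0,0,-140,50],
    [0,0,0,-15,-40,-140,50],
    [0,0,0,-30,-80,-130,50]
  ]
}}

```text
t: 19.12
eef_pos: [0.5224, -0.0303, 0.2008]
tool_rot: [0.002, 0.127, 0.992, 0.001]
contact_force: [0.9, -0.3, -0.3]
gripper_width: 0.582
grasp_force: 0.0
```

```bash
python3 - <<'E'
from h import *
go()
p,T=wrist(); save(p,"w4.png")
for b,a in blobs(p,'yellow',amin=200): print(b,a,onz(p,b,.124,T).round(4))
for b,a in blobs(p,'red',amin=200): print(b,a,onz(p,b,.099,T).round(4))
go((.521,-.03,.094))
E
```

```text
[ 0.5224 -0.0303  0.2008] yaw y 75.42 tilt 0.22 [ 0.9 -0.3 -0.3] 0.0
[313.6 248.3] 1301 [ 0.5203 -0.0315  0.124 ]
[406.3 222.4] 10947 [0.5257 0.0392 0.099 ]
[ 0.521  -0.0374  0.1993] yaw y 74.97 tilt 0.18 [-0.8 -4.5  0.1] 0.0
[  2.1   7.4 105.3]
```

View pics/w4.png

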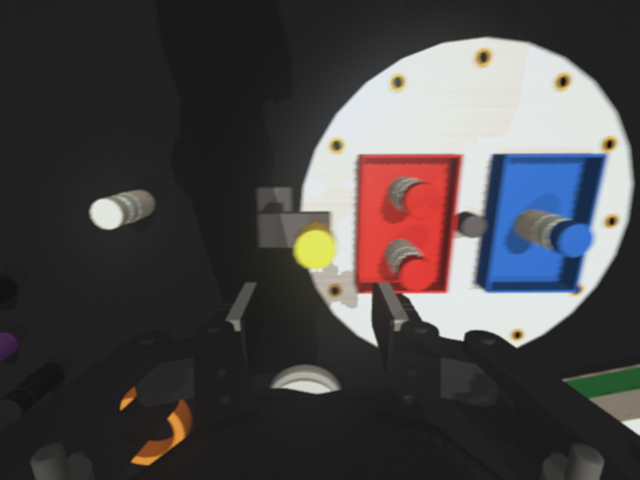

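Emit:
{"fn": "jog_arm", "kwargs": {
  "motion": [
    [0,0,0,0,0,20,50],
    [0,0,0,0,0,40,50],
    [0,0,0,0,0,40,50]
  ],
  "grip_force": 80
}}

```text
t: 19.55
eef_pos: [0.52, -0.0301, 0.1581]
tool_rot: [-0.002, 0.128, 0.992, -0.0]
contact_force: [0.5, 0.6, 0.2]
gripper_width: 0.584
grasp_force: 0.0
```

```bash
python3 - <<'E'
from h import *
p,T=wrist(); 
for b,a in blobs(p,'yellow',amin=200): print(b,a,onz(p,b,.124,T).round(4))
go((.521,-.0305,.094))
E
```

```text
[321.9 274. ] 1649 [ 0.521 -0.027  0.124]
[ 0.5207 -0.0301  0.1591] yaw y 75.27 tilt 0.09 [-0.2 -0.7 -0.1] 0.0
[-0.4 -0.2 65.1]
```

Emit:
{"fn": "jog_arm", "kwargs": {
  "motion": [
    [0,0,0,0,1,40,50],
    [0,0,0,0,1,64,50],
    [0,0,0,0,1,64,50],
    [0,0,0,0,1,64,20],
    [0,0,0,0,1,64,20],
    [0,0,0,0,1,64,20],
    [0,0,0,0,1,64,20],
    [0,0,0,0,1,64,20]
  ]
}}

```text
t: 20.6
eef_pos: [0.5226, -0.0293, 0.097]
tool_rot: [0.001, 0.128, 0.992, 0.0]
contact_force: [-1.7, 0.1, 6.5]
gripper_width: 0.328
grasp_force: 78.5
```

Emit:
{"fn": "jog_arm", "kwargs": {
  "motion": [
    [0,0,0,0,0,-4,20],
    [0,0,0,0,0,-8,20],
    [0,0,0,0,0,-12,20],
    [0,0,0,0,0,-15,20],
    [0,0,0,0,0,-15,20],
    [0,0,0,0,0,-15,20]
  ]
}}

```text
t: 21.35
eef_pos: [0.5224, -0.0293, 0.1104]
tool_rot: [0.001, 0.128, 0.992, -0.0]
contact_force: [5.8, -1.7, -11.4]
gripper_width: 0.328
grasp_force: 79.4
```

```bash
python3 - <<'E'
from h import *
go()
E
```

```text
[ 0.5224 -0.0293  0.1104] yaw y 75.28 tilt 0.12 [  5.8  -1.7 -11.4] 79.44807171821594
```

Emit:
{"fn": "jog_arm", "kwargs": {
  "motion": [
    [0,0,0,0,0,-3,20],
    [0,0,0,0,0,-5,20],
    [0,0,0,0,0,-5,20],
    [0,0,0,0,0,-5,20]
  ]
}}

```text
t: 21.85
eef_pos: [0.5223, -0.0293, 0.1152]
tool_rot: [0.001, 0.128, 0.992, -0.0]
contact_force: [6.8, -2.2, -13.4]
gripper_width: 0.326
grasp_force: 81.3
```

Emit:
{"fn": "jog_arm", "kwargs": {
  "motion": [
    [0,0,0,0,0,-2,20],
    [0,0,0,0,0,-2,20],
    [0,0,0,0,0,-2,20]
  ]
}}

```text
t: 22.22
eef_pos: [0.5222, -0.0292, 0.1154]
tool_rot: [0.001, 0.128, 0.992, -0.001]
contact_force: [14.5, -2.7, -35.3]
gripper_width: 0.326
grasp_force: 82.7
```

Emit:
{"fn": "jog_arm", "kwargs": {
  "motion": [
    [0,0,0,0,0,1,20],
    [0,0,0,0,0,1,20],
    [0,0,0,0,0,1,20]
  ]
}}

```text
t: 22.6
eef_pos: [0.5223, -0.0292, 0.1153]
tool_rot: [0.001, 0.128, 0.992, -0.001]
contact_force: [10.5, -1.4, -24.7]
gripper_width: 0.322
grasp_force: 84.8
```

```bash
python3 - <<'E'
from h import *
go()
s=bot.read_camera("side"); a=cv2.resize(s["pixels"][170:310,210:370,::-1],None,fx=3.5,fy=3.5); cv2.imwrite("pics/f.png",a)
go()
E
```

```text
[ 0.5223 -0.0292  0.1153] yaw y 75.3 tilt 0.15 [ 10.5  -1.4 -24.7] 84.78651165962219
[ 0.5223 -0.0292  0.1153] yaw y 75.3 tilt 0.15 [ 10.5  -2.8 -23.6] 84.787677526474
```

View pics/f.png

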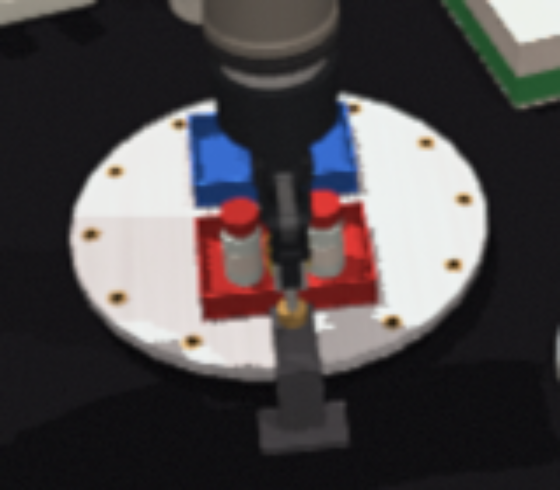

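```bash
python3 -c "
from station import bot
print(bot.hand_in())"
```

```text
the job is handed in; nothing more can be done
None
```

The two red-capped vials stand upright in the red tray and the blue-capped vial stands upright in the blue tray, all released. The arm is holding the plunger knob fully up against its stop (about 18 mm), and the job was handed in at about 23 s; the hand-in returned no verdict.

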